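# Let a tin out of the counter dispenser without slamming its hood

### The job

Press the paddle of the tin dispenser's lever right down so that its clear hood lifts and the tin inside rolls out to the stop at the low end of the chute, then ease the lever back up so that the hood comes down gently and does not slam. Only press the paddle: do not touch the hood or either tin, pick nothing up and leave the other things on the counter where they are. Finish with the hood shut, the tin lying against the stop and the robot clear.

Things in the scene. Friction and masses are not known exactly. Their poses are not given: they have to be found in the camera images.
- dispenser: the steel tin dispenser fixed to the counter, 320 mm long (its y) by 120 mm wide (its x), 165 mm high at the hood; origin at the centre of its underside, on the counter; z up. Its chute runs along y and slopes 0.21 rad down towards -y; at the -y end (y = -150 mm) an upright plate is the stop. The hooded hopper covers y = 30 to 160 mm. The lever is along its -x side
- paddle_top (a point): centre of the upper face of the lever's black paddle, a 52 mm (x) by 56 mm (y) plate 8 mm thick on the -x side of the dispenser, beside the chute's low end. With the lever up it stands about 128 mm above the counter. Pressing takes about 3 to 8 N and carries it about 54 mm down, nearly straight (under 6 mm sideways); its face leans 0.22 rad one way when up and 0.23 rad the other way when down. The pad is the only part to press
- lever (a joint): lever angle: 0 up (as at the start), 0.456 pressed fully down against its stop. The hood's weight pushes the lever back up and hardly anything damps it: it follows the finger up, and flies up if let go
- hood (a joint): hood angle: 0 shut, 0.76 fully open; linked rigidly to the lever, always 1.67 times the lever angle. Falls shut by its weight if the lever is let go
- cover: the clear hood with steel edges, 88 mm (x) by 122 mm (y), its front skirt 80 mm deep, shutting the hopper in front of the tin; origin on its hinge axis, at the dispenser's +y end, 161 mm above the counter. Swings up towards +y, its highest edge then about 250 mm above the counter
- tin: the plain closed metal tin lying in the chute, 50 mm diameter by 66 mm long, its axis along the dispenser's x; its origin lies on its side wall and turns with it as it rolls
- tin_center (a point): centre of the tin in the chute. It waits at about y = +64 mm in the dispenser's frame behind the hood's skirt; once the hood is about half open or more it rolls to -y within about a second, and lies against the stop with its centre at about y = -127 mm, 57 mm above the counter
- spare_tin: another tin like the first, 50 mm diameter, 66 mm tall, standing on the counter; origin at the centre of its underside; leave alone
- cup: white cup, 86 mm across, 130 mm tall; origin under its centre; leave alone
- bottle: white sauce bottle, 62 mm diameter, 180 mm tall; origin under its centre; leave alone
- jar: glass jar, 68 mm diameter, 100 mm tall; origin under its centre; leave alone
- shaker: steel shaker, 86 mm diameter at the widest, 190 mm tall; origin under its centre; leave alone
- jigger: steel measure, 44 mm diameter, 75 mm tall; origin under its centre; leave alone
- spoon: black spoon 170 mm long lying on the counter; origin under its centre; leave alone

How it is judged (in metres and radians):
On the way:
1. the lever is pressed down and the hood held lifted (at least 0.6 rad open for 0.3 s) (value of joint hood above 0.6 rad), for 0.3 s.
At the end, for the whole second after the job is handed in: the hood is shut (within 0.04 rad) and the tin lies at rest in the chute at the stop (its centre 100 to 160 mm to the -y side of the dispenser's centre, within 20 mm of the chute's middle, under 85 mm high) (value of joint hood below 0.04 rad and y of tin_center in the frame of dispenser between -0.16 and -0.1 m and x of tin_center in the frame of dispenser between -0.02 and 0.02 m and z of tin_center in the frame of dispenser below 0.085 m and linear speed of tin below 0.05 m/s); the robot touches nothing.
It fails at once if the hood drops or slams (falls faster than 2 rad/s) (velocity of joint hood below -2 rad/s).
It fails at once if the robot touches the hood (contact force between any of the fingers, the arm and cover above 1 N).
It fails at once if the robot touches a tin (contact force between any of the fingers, the arm and tin above 1 N or contact force between any of the fingers, the arm and spare_tin above 1 N).
It fails at once if the tin is lifted out of the chute (z of tin_center in the frame of dispenser above 0.135 m).
It fails at once if a bystander is moved more than 20 mm or lifted (distance of any of cup, bottle, jar, shaker, spare_tin, jigger, spoon from where it was at the start of the episode above 0.02 m).
It also fails if it takes over 48 s, if anything falls off the work surface, if the arm or the gripper's body presses on something with over 40 N, if the wrist force passes 120 N, or if a joint passes its speed limit or range.

### The arm

A 6-joint arm with a two-finger parallel gripper is mounted at the origin on the work surface. World frame = base frame: x ahead of the robot, y to its left, z up, the work surface at z = 0. Lengths are in mm, angles in rad, forces in N, time in s.
With the tool pointing down it reaches from about 400 to 925 mm from the base axis. Payload 12.5 kg.
Tool frame: the origin (TCP) lies between the finger pads; the fingertips stand 11 mm ahead of it and the grasp point (between the pads) lies 8 mm behind it; y points along the fingers, x is the direction in which the jaws open and shut, and the axes are right-handed (so a half turn about y gives the same grasp; the last joint's range is limited). The gripper opens to 95 mm and grips with 3 to 60 N. Pads are 20 mm wide; open, the fingers measure 119 mm over their backs; the gripper's body (75 mm by 180 mm) begins 59 mm behind the grasp point.
Start: joints at [1.131, 0.491, 1.559, -0, 1.092, -0.106], TCP at [204.756, 590.526, 225.661] pointing down, gripper open.
Joint ranges: [-3.1, 3.1], [-0.84, 2.19], [0.05, 2.79], [-1.13, 4.28], [0.06, 2.93], [-2.69, 2.69]. Speed limits (rad/s): [2.22, 2.22, 2.79, 3.14, 3.14, 3.14].

### API

Orientations are given as [roll, pitch, yaw] about the fixed x, y, z axes, in that order (R = Rz(yaw) Ry(pitch) Rx(roll)).
In Python, from cell import env gives the robot as it stands.
- The arm moves only by the tool jog_arm, never from a script. Its argument "series" is a list of rows, each an object of numbers: "dx", "dy", "dz": the shift along the world's x, y, z in m; "rx", "ry", "rz": the turn, a rotation vector about the world's x, y, z in degrees; "gripper": the opening, from 0 (shut) to 1 (fully open). A call has 1 to 12 rows; each row shifts and turns the commanded pose from where the row before left it; what a row does not reach is not made up. A row lasts 1/10 s, in which the tool goes at most 50 mm and 8.59 degrees, less where a joint would pass 70% of its speed; a pose out of reach is approached as far as the arm can. A call is refused whole if a number of a shift passes 0.05 or a number of a turn 8.59, either way. A call with a gripper value outside its range is refused whole. The fingers move at their own pace and stop on an object; the grip force is fixed at half the most. Time passes only in rows, so rows that do not move let the fingers close. It gives the time, the measured TCP pose, the force and the opening at its end, in the units of the state.
- env.state(): the state, without advancing time (a new reading comes with each control period).
- env.read_camera(name): name is "scene" or "side" or "wrist"; returns the picture (480x640x3 uint8, red, green, blue); there is no depth.
- env.camera_info(name): a dict with "camera_matrix" (3x3 intrinsics, pixels), "k1" (the pictures are not rectified: a ray, as slopes to the right and down, at radius r is drawn at 1 + k1 r^2 times it, then the intrinsics apply), "R" (3x3) and "t" (3): a world point X has camera coordinates R X + t; the wrist camera has in their place "mount" (4x4, takes a point from camera to tool coordinates, whose origin is the TCP and whose axes are the tool frame's). Camera axes: x right, y down, z forward; pixel columns grow to the right and rows downward; lengths in mm; the calibration is good to about 2 mm. A picture is of the moment at which its call begins: read the wrist's pose just before it. camera_info takes no time and is no camera call.
- env.job_done(): hands the job in, once; it reports no verdict.
The state is a dict: "t": time; "joints": joint angles; "qvel": joint speeds; "tau": joint torques, N m; "eef_pos": TCP position; "tcp_rot": TCP orientation; "ft_force": force on the tool from outside, world axes, zero at the start; "moment": the same for the moment, N m; "opening": opening from 0.0 (shut) to 1.0 (fully open).
Only numpy, scipy, OpenCV 4.12 (cv2) and the standard library are available. Lean on these libraries where they do the work, as an engineer would, in place of code of your own. Each camera call takes 0.05 s, during which the arm holds its last target.

## Working session

There is one attempt and no reset: what is moved stays moved. The work goes in short steps, Python scripts to look and compute and a tool call to move; the robot and the scene stay as the last step left them, time stands still between calls to the robot, and variables do not carry over. Pictures are saved under pics/ and viewed, and the job is handed in when it is done.

Besides the shell and the picture viewer there is one more tool, called after "Call:" as name(argument=value, ...), one argument or row to a line, values as JSON. jog_arm: Moves the arm, as the interface text tells. Its arguments: {"type":"object","properties":{"series":{"type":"array"}},"required":["series"]}

```bash
mkdir -p pics; ls; cat > h.py <<'E'
import numpy as np,cv2
from cell import env
def snap(n,f):
    im=env.read_camera(n); cv2.imwrite('pics/'+f,im[:,:,::-1]); return im
def ray(n,u,v):
    c=env.camera_info(n);K=np.array(c['camera_matrix']);k=c['k1']
    d=np.array([(u-K[0,2])/K[0,0],(v-K[1,2])/K[1,1]]);s=d.copy()
    for _ in range(30): s=d/(1+k*(s@s))
    R=np.array(c['R']);t=np.array(c['t']); return -R.T@t, R.T@np.array([s[0],s[1],1])
def onz(n,u,v,z):
    o,d=ray(n,u,v); return o+d*(z-o[2])/d[2]
def tri(a,b):
    (o,d),(p,e)=ray('scene',*a),ray('side',*b)
    s,_,_,_=np.linalg.lstsq(np.c_[d,-e],p-o,rcond=None)
    x,y=o+d*s[0],p+e*s[1]; return (x+y)/2,np.linalg.norm(x-y)
def proj(n,X):
    c=env.camera_info(n);K=np.array(c['camera_matrix']);p=np.array(c['R'])@np.array(X)+np.array(c['t'])
    s=p[:2]/p[2]; s=s*(1+c['k1']*(s@s)); return K[:2,:2]@s+K[:2,2]
E
python3 - <<'E'
from h import *
snap('scene','s0.png');snap('side','d0.png');snap('wrist','w0.png');print(env.state())
for n in('scene','side'):print(env.camera_info(n))
E
```

```text
pics
{'t': 0.15, 'joints': array([ 1.13140565e+00,  4.91415952e-01,  1.55933726e+00, -4.10239208e-05,
        1.09169110e+00, -1.05609452e-01]), 'qvel': array([-0.00022295, -0.00197595, -0.00142876, -0.00179916, -0.00069357,
       -0.00038382]), 'tau': array([ 2.13766492e-03, -6.12897563e+01, -2.58284694e+01,  6.93122623e-02,
        4.71531088e-02, -1.26243031e-04]), 'eef_pos': array([204.67731073, 590.3449703 , 225.18960107]), 'tcp_rot': array([-1.57074274e+00,  8.50745466e-04,  1.23703405e+00]), 'ft_force': array([ 0.7162233 ,  0.06262509, -1.01425966]), 'moment': array([-0.06148565,  0.04679447, -0.02550402]), 'opening': 0.9993738951101292}
{'camera_matrix': array([[542.84794337,   0.        , 314.84074544],
       [  0.        , 542.84794337, 222.93622606],
       [  0.        ,   0.        ,   1.        ]]), 'k1': 0.01828894516912173, 'R': array([[-0.14949458,  0.98874124,  0.00649114],
       [ 0.84022474,  0.13049455, -0.52630177],
       [-0.52122333, -0.07322524, -0.85027308]]), 't': array([  36.58727136, -448.52169098, 1476.26236302])}
{'camera_matrix': array([[443.06725463,   0.        , 322.92487545],
       [  0.        , 443.06725463, 236.92463314],
       [  0.        ,   0.        ,   1.        ]]), 'k1': -0.019493135570962765, 'R': array([[ 0.91661197, -0.39975764,  0.00404009],
       [-0.20160763, -0.47094948, -0.85881369],
       [ 0.34522001,  0.7863844 , -0.51227212]]), 't': array([-516.60593193,  272.31677338,  622.68648518])}
```

View pics/s0.png

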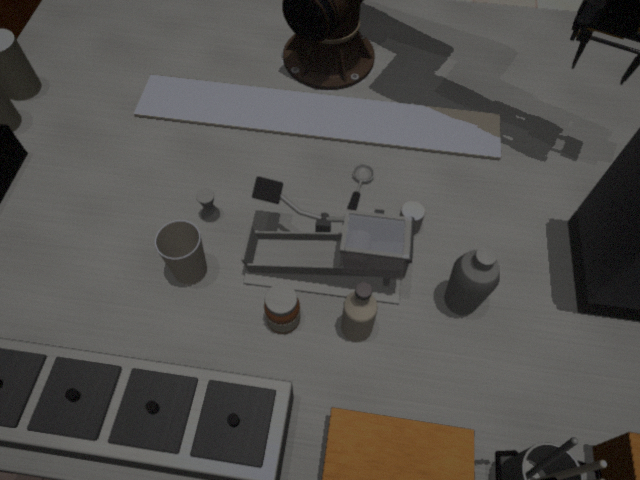

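View pics/d0.png

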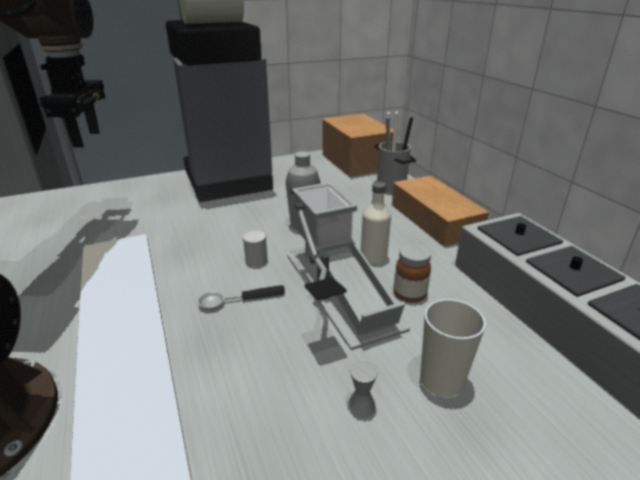

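View pics/w0.png

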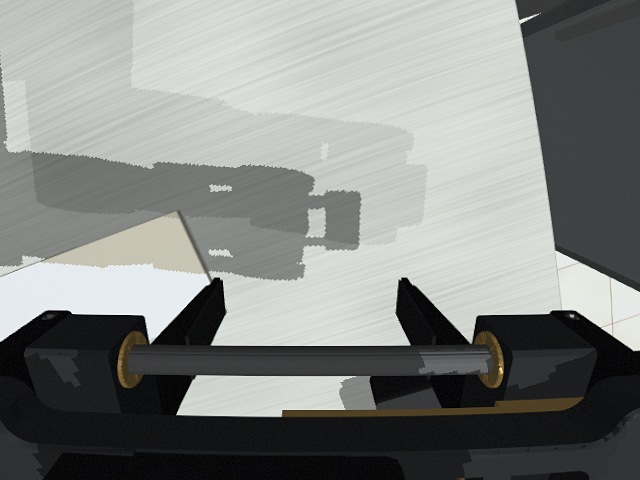

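The scene view shows the black paddle near (267,190) and the hopper on the right around (377,240). The side view shows the paddle near (325,289). I'll measure both with masks.

```bash
python3 - <<'E'
from h import *
P={}
for n,f,(u0,v0,u1,v1) in(('scene','s0.png',(245,170,292,210)),('side','d0.png',(300,272,350,305))):
    im=cv2.imread('pics/'+f); g=im.max(2)
    m=np.zeros(g.shape,np.uint8); m[v0:v1,u0:u1]=(g[v0:v1,u0:u1]<(60 if n=='scene' else 45))
    k,l,s,c=cv2.connectedComponentsWithStats(m); i=1+np.argmax(s[1:,4]); P[n]=c[i]; print(n,s[i],c[i])
    cs,_=cv2.findContours((l==i).astype(np.uint8),0,2); print(cv2.approxPolyDP(cs[0],3,True).reshape(-1,2).tolist())
    cr=im[v0-90:v1+110,u0-60:u1+160] ; cv2.imwrite('pics/c_'+f,cv2.resize(cr,None,fx=3,fy=3)[:600,:800])
print(tri(P['scene'],P['side']), onz('scene',*P['scene'],128),onz('side',*P['side'],128))
E
```

```text
scene [252 177  31  27 591] [267.2284264  189.76480541]
[[257, 177], [252, 196], [277, 203], [282, 183]]
side [306 276  39  23 495] [325.06666667 288.35757576]
[[344, 290], [327, 276], [306, 286], [317, 298]]
(array([542.07313759, -53.6380011 , 124.81884083]), np.float64(2.676365769011041)) [542.978241   -52.26220606 128.        ] [541.06669724 -58.82041124 128.        ]
```

View pics/c_s0.png

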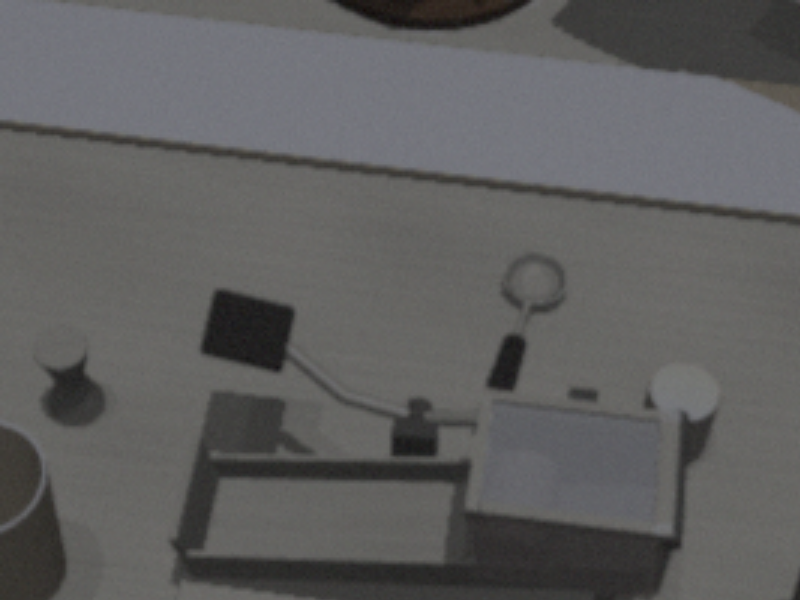

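View pics/c_d0.png

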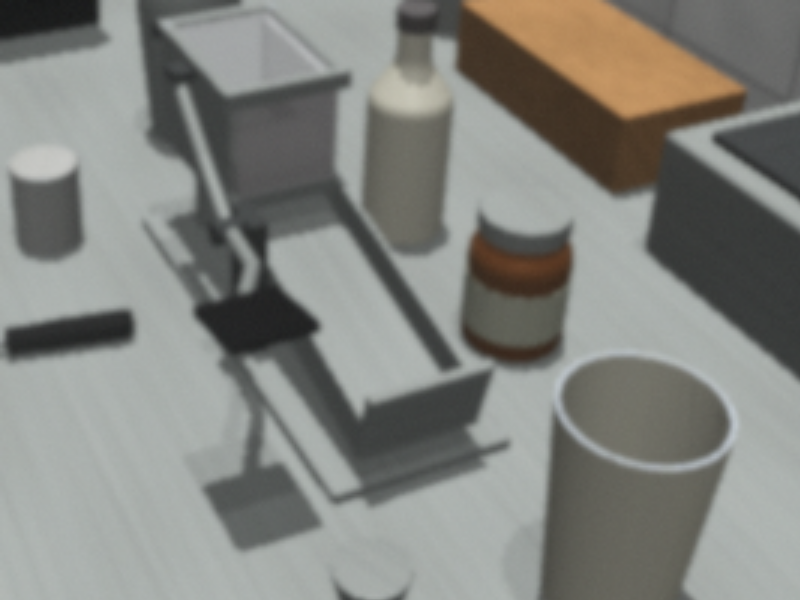

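```bash
python3 - <<'E'
from h import *
for p,z in(((257,177),134),((252,196),134),((277,203),122),((282,183),122)): print(onz('scene',*p,z).round(1))
print('lip',onz('scene',245,264,95).round(), 'spoon',onz('scene',352,207,10).round(),'jigger',onz('scene',205,195,75).round(),'cup',onz('scene',180,240,130).round(),'hood front',onz('scene',343,220,165).round(),onz('scene',341,262,165).round())
E
```

```text
[519.3 -77.6 134. ]
[566.5 -77.8 134. ]
[567.4 -28.1 122. ]
[517.7 -27.1 122. ]
lip [697. -67.  95.] spoon [479. 119.  10.] jigger [ 540. -190.   75.] cup [ 683. -191.  130.] hood front [614. 108. 165.] [702. 115. 165.]
```

Call:
jog_arm(
  series=[
    {"dz": 0.03,"gripper": 0},
    {"dz": 0.03,"gripper": 0},
    {"dz": 0.02,"dx": 0.01,"dy": -0.03,"rz": -6,"gripper": 0},
    {"dx": 0.022,"dy": -0.042,"rz": -7,"gripper": 0},
    {"dx": 0.022,"dy": -0.042,"rz": -7,"gripper": 0},
    {"dx": 0.022,"dy": -0.042,"rz": -7,"gripper": 0},
    {"dx": 0.022,"dy": -0.042,"rz": -7,"gripper": 0},
    {"dx": 0.022,"dy": -0.042,"rz": -7,"gripper": 0},
    {"dx": 0.022,"dy": -0.042,"rz": -7,"gripper": 0},
    {"dx": 0.022,"dy": -0.042,"rz": -7,"gripper": 0},
    {"gripper": 0},
  ],
)

```text
$.series[0]: bad value
```

Call:
jog_arm(
  series=[
    {"dx": 0.0,"dy": 0.0,"dz": 0.03,"rx": 0.0,"ry": 0.0,"rz": 0.0,"gripper": 0.0},
  ],
)

```text
t: 0.25
eef_pos: [204.2, 589.3, 252.3]
tcp_rot: [-1.57, 0.007, 1.237]
ft_force: [-0.4, 0.1, 0.3]
opening: 0.958
```

Call:
jog_arm(
  series=[
    {"dz": 0.03,"gripper": 0.0},
    {"dz": 0.02,"dx": 0.01,"dy": -0.03,"rz": -6.0,"gripper": 0.0},
    {"dx": 0.022,"dy": -0.042,"rz": -7.0,"gripper": 0.0},
    {"dx": 0.022,"dy": -0.042,"rz": -7.0,"gripper": 0.0},
    {"dx": 0.022,"dy": -0.042,"rz": -7.0,"gripper": 0.0},
    {"dx": 0.022,"dy": -0.042,"rz": -7.0,"gripper": 0.0},
    {"dx": 0.022,"dy": -0.042,"rz": -7.0,"gripper": 0.0},
    {"dx": 0.022,"dy": -0.042,"rz": -7.0,"gripper": 0.0},
    {"dx": 0.022,"dy": -0.042,"rz": -7.0,"gripper": 0.0},
    {"gripper": 0.0},
  ],
)

```text
$.series[0]: bad value
```

Each row seems to need every key.

Call:
jog_arm(
  series=[
    {"dx": 0.0,"dy": 0.0,"dz": 0.03,"rx": 0.0,"ry": 0.0,"rz": 0.0,"gripper": 0.0},
    {"dx": 0.01,"dy": -0.03,"dz": 0.02,"rx": 0.0,"ry": 0.0,"rz": -6.0,"gripper": 0.0},
    {"dx": 0.022,"dy": -0.042,"dz": 0.0,"rx": 0.0,"ry": 0.0,"rz": -7.0,"gripper": 0.0},
    {"dx": 0.022,"dy": -0.042,"dz": 0.0,"rx": 0.0,"ry": 0.0,"rz": -7.0,"gripper": 0.0},
    {"dx": 0.022,"dy": -0.042,"dz": 0.0,"rx": 0.0,"ry": 0.0,"rz": -7.0,"gripper": 0.0},
    {"dx": 0.022,"dy": -0.042,"dz": 0.0,"rx": 0.0,"ry": 0.0,"rz": -7.0,"gripper": 0.0},
    {"dx": 0.022,"dy": -0.042,"dz": 0.0,"rx": 0.0,"ry": 0.0,"rz": -7.0,"gripper": 0.0},
    {"dx": 0.022,"dy": -0.042,"dz": 0.0,"rx": 0.0,"ry": 0.0,"rz": -7.0,"gripper": 0.0},
    {"dx": 0.022,"dy": -0.042,"dz": 0.0,"rx": 0.0,"ry": 0.0,"rz": -7.0,"gripper": 0.0},
    {"dx": 0.022,"dy": -0.042,"dz": 0.0,"rx": 0.0,"ry": 0.0,"rz": -7.0,"gripper": 0.0},
    {"dx": 0.0,"dy": 0.0,"dz": 0.0,"rx": 0.0,"ry": 0.0,"rz": 0.0,"gripper": 0.0},
  ],
)

```text
t: 1.35
eef_pos: [392.7, 220.7, 305.6]
tcp_rot: [-1.572, -0.0, 0.146]
ft_force: [-0.3, 0.5, 0.3]
opening: 0.047
```

Call:
jog_arm(
  series=[
    {"dx": 0.022,"dy": -0.04,"dz": 0.0,"rx": 0.0,"ry": 0.0,"rz": -4.0,"gripper": 0.0},
    {"dx": 0.022,"dy": -0.04,"dz": 0.0,"rx": 0.0,"ry": 0.0,"rz": -4.4,"gripper": 0.0},
    {"dx": 0.022,"dy": -0.04,"dz": 0.0,"rx": 0.0,"ry": 0.0,"rz": 0.0,"gripper": 0.0},
    {"dx": 0.022,"dy": -0.04,"dz": 0.0,"rx": 0.0,"ry": 0.0,"rz": 0.0,"gripper": 0.0},
    {"dx": 0.022,"dy": -0.04,"dz": -0.02,"rx": 0.0,"ry": 0.0,"rz": 0.0,"gripper": 0.0},
    {"dx": 0.022,"dy": -0.04,"dz": -0.03,"rx": 0.0,"ry": 0.0,"rz": 0.0,"gripper": 0.0},
    {"dx": 0.018,"dy": -0.034,"dz": -0.03,"rx": 0.0,"ry": 0.0,"rz": 0.0,"gripper": 0.0},
    {"dx": 0.0,"dy": 0.0,"dz": -0.03,"rx": 0.0,"ry": 0.0,"rz": 0.0,"gripper": 0.0},
    {"dx": 0.0,"dy": 0.0,"dz": -0.02,"rx": 0.0,"ry": 0.0,"rz": 0.0,"gripper": 0.0},
    {"dx": 0.0,"dy": 0.0,"dz": 0.0,"rx": 0.0,"ry": 0.0,"rz": 0.0,"gripper": 0.0},
    {"dx": 0.0,"dy": 0.0,"dz": 0.0,"rx": 0.0,"ry": 0.0,"rz": 0.0,"gripper": 0.0},
  ],
)

```text
t: 2.45
eef_pos: [539.1, -45.6, 178.6]
tcp_rot: [-1.571, 0.0, 0.009]
ft_force: [-0.8, 0.8, -0.1]
opening: 0.006
```

```bash
python3 - <<'E'
from h import *
a=snap('scene','s1.png');b=snap('side','d1.png');s=env.state();print(s['eef_pos'],s['tcp_rot'],s['ft_force'])
A=cv2.resize(a[120:320,180:447],(800,600));B=cv2.resize(b[170:370,200:467],(800,600))
cv2.imwrite('pics/m1.png',cv2.resize(np.hstack([A,B]),(800,300))[:,:,::-1])
E
```

```text
[539.43373337 -45.69831511 179.500041  ] [-1.57119568 -0.00198515  0.00918661] [ 0.92084707  0.86910601 -0.38742071]
```

View pics/m1.png

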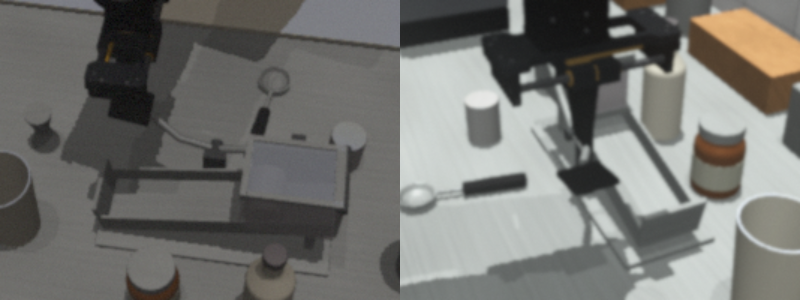

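The closed fingers are over the paddle, about 3 mm short in x and 8 mm too far in +y. I'll centre them and come down to just above the paddle.

Call:
jog_arm(
  series=[
    {"dx": 0.003,"dy": -0.008,"dz": -0.01,"rx": 0.0,"ry": 0.0,"rz": 0.0,"gripper": 0.0},
    {"dx": 0.0,"dy": 0.0,"dz": -0.01,"rx": 0.0,"ry": 0.0,"rz": 0.0,"gripper": 0.0},
    {"dx": 0.0,"dy": 0.0,"dz": -0.01,"rx": 0.0,"ry": 0.0,"rz": 0.0,"gripper": 0.0},
    {"dx": 0.0,"dy": 0.0,"dz": -0.004,"rx": 0.0,"ry": 0.0,"rz": 0.0,"gripper": 0.0},
    {"dx": 0.0,"dy": 0.0,"dz": 0.0,"rx": 0.0,"ry": 0.0,"rz": 0.0,"gripper": 0.0},
    {"dx": 0.0,"dy": 0.0,"dz": 0.0,"rx": 0.0,"ry": 0.0,"rz": 0.0,"gripper": 0.0},
  ],
)

```text
t: 3.15
eef_pos: [542.0, -54.0, 144.2]
tcp_rot: [-1.571, 0.0, 0.008]
ft_force: [0.6, -0.0, 0.2]
opening: 0.004
```

```bash
python3 - <<'E'
from h import *
a=snap('scene','s2.png');b=snap('side','d2.png');s=env.state();print(s['eef_pos'],s['tcp_rot'],s['ft_force'])
A=cv2.resize(a[120:320,180:447],(800,600));B=cv2.resize(b[220:320,260:393],(800,600))
cv2.imwrite('pics/m2.png',cv2.resize(np.hstack([A,B]),(800,300))[:,:,::-1])
E
```

```text
[542.05948568 -54.05785876 144.4886866 ] [-1.57090344e+00 -5.88214475e-04  8.29535879e-03] [ 1.41937199 -0.18361959 -0.59978621]
```

View pics/m2.png

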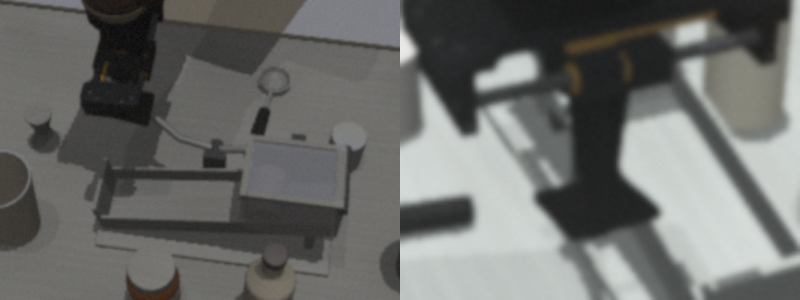

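The fingertip is over the paddle's middle and just above it. Now I'll press.

Call:
jog_arm(
  series=[
    {"dx": 0.0,"dy": 0.0,"dz": -0.005,"rx": 0.0,"ry": 0.0,"rz": 0.0,"gripper": 0.0},
    {"dx": 0.0,"dy": 0.0,"dz": -0.005,"rx": 0.0,"ry": 0.0,"rz": 0.0,"gripper": 0.0},
    {"dx": 0.0,"dy": 0.0,"dz": -0.005,"rx": 0.0,"ry": 0.0,"rz": 0.0,"gripper": 0.0},
    {"dx": 0.0,"dy": 0.0,"dz": -0.005,"rx": 0.0,"ry": 0.0,"rz": 0.0,"gripper": 0.0},
    {"dx": 0.0,"dy": 0.0,"dz": -0.005,"rx": 0.0,"ry": 0.0,"rz": 0.0,"gripper": 0.0},
    {"dx": 0.0,"dy": 0.0,"dz": -0.005,"rx": 0.0,"ry": 0.0,"rz": 0.0,"gripper": 0.0},
  ],
)

```text
t: 3.85
eef_pos: [542.6, -54.7, 114.5]
tcp_rot: [-1.572, -0.002, 0.009]
ft_force: [-0.2, -4.4, 5.6]
opening: 0.005
```

Call:
jog_arm(
  series=[
    {"dx": 0.0,"dy": 0.0,"dz": -0.005,"rx": 0.0,"ry": 0.0,"rz": 0.0,"gripper": 0.0},
    {"dx": 0.0,"dy": 0.0,"dz": -0.005,"rx": 0.0,"ry": 0.0,"rz": 0.0,"gripper": 0.0},
    {"dx": 0.0,"dy": 0.0,"dz": -0.005,"rx": 0.0,"ry": 0.0,"rz": 0.0,"gripper": 0.0},
    {"dx": 0.0,"dy": 0.0,"dz": -0.004,"rx": 0.0,"ry": 0.0,"rz": 0.0,"gripper": 0.0},
    {"dx": 0.0,"dy": 0.0,"dz": -0.003,"rx": 0.0,"ry": 0.0,"rz": 0.0,"gripper": 0.0},
    {"dx": 0.0,"dy": 0.0,"dz": 0.0,"rx": 0.0,"ry": 0.0,"rz": 0.0,"gripper": 0.0},
  ],
)

```text
t: 4.45
eef_pos: [542.4, -54.0, 92.3]
tcp_rot: [-1.571, -0.002, 0.008]
ft_force: [1.2, 1.8, 5.9]
opening: 0.005
```

```bash
python3 - <<'E'
from h import *
a=snap('scene','s3.png');b=snap('side','d3.png');s=env.state();print(s['eef_pos'],s['tcp_rot'],s['ft_force'])
A=cv2.resize(a[120:320,180:447],(800,600));B=cv2.resize(b[170:370,200:467],(800,600))
cv2.imwrite('pics/m3.png',cv2.resize(np.hstack([A,B]),(800,300))[:,:,::-1])
E
```

```text
[542.46557914 -54.05268631  92.56867929] [-1.57094881 -0.00161365  0.0082274 ] [1.75666903 1.07697251 4.99427472]
```

View pics/m3.png

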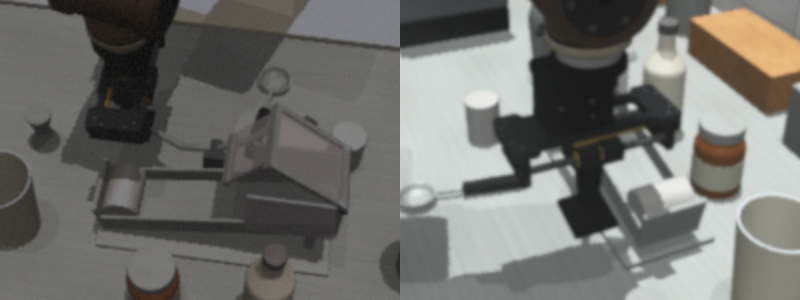

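The hood is open and the tin is already lying at the stop. I'll press on to the lever's own stop and hold there.

Call:
jog_arm(
  series=[
    {"dx": 0.0,"dy": 0.0,"dz": -0.003,"rx": 0.0,"ry": 0.0,"rz": 0.0,"gripper": 0.0},
    {"dx": 0.0,"dy": 0.0,"dz": -0.003,"rx": 0.0,"ry": 0.0,"rz": 0.0,"gripper": 0.0},
    {"dx": 0.0,"dy": 0.0,"dz": 0.0,"rx": 0.0,"ry": 0.0,"rz": 0.0,"gripper": 0.0},
  ],
)

```text
t: 4.85
eef_pos: [542.2, -54.0, 86.3]
tcp_rot: [-1.571, -0.001, 0.008]
ft_force: [0.7, 1.1, 4.7]
opening: 0.004
```

Call:
jog_arm(
  series=[
    {"dx": 0.0,"dy": 0.0,"dz": -0.001,"rx": 0.0,"ry": 0.0,"rz": 0.0,"gripper": 0.0},
    {"dx": 0.0,"dy": 0.0,"dz": -0.001,"rx": 0.0,"ry": 0.0,"rz": 0.0,"gripper": 0.0},
    {"dx": 0.0,"dy": 0.0,"dz": 0.0,"rx": 0.0,"ry": 0.0,"rz": 0.0,"gripper": 0.0},
    {"dx": 0.0,"dy": 0.0,"dz": 0.0,"rx": 0.0,"ry": 0.0,"rz": 0.0,"gripper": 0.0},
    {"dx": 0.0,"dy": 0.0,"dz": 0.0,"rx": 0.0,"ry": 0.0,"rz": 0.0,"gripper": 0.0},
  ],
)

```text
t: 5.35
eef_pos: [542.3, -54.0, 85.4]
tcp_rot: [-1.571, -0.002, 0.008]
ft_force: [-2.4, 2.5, 14.3]
opening: 0.006
```

```bash
python3 - <<'E'
from h import *
a=snap('scene','s4.png');b=snap('side','d4.png');s=env.state();print(s['eef_pos'],s['tcp_rot'],s['ft_force'])
A=cv2.resize(a[120:320,180:447],(800,600));B=cv2.resize(b[170:370,200:467],(800,600))
cv2.imwrite('pics/m4.png',cv2.resize(np.hstack([A,B]),(800,300))[:,:,::-1])
E
```

```text
[542.30759395 -53.95947932  85.39027771] [-1.57091521 -0.00173614  0.00824961] [-1.02773685  2.36407461 14.70669081]
```

View pics/m4.png

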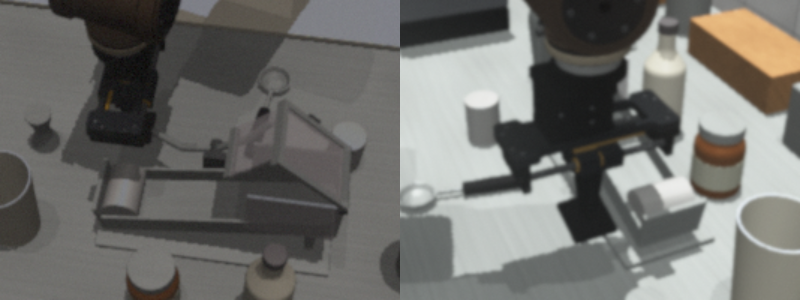

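The force has stepped up to 14 N, so the lever is against its stop. The hood is fully open and the tin is at the stop. Now I'll ease up at 40 mm/s.

Call:
jog_arm(
  series=[
    {"dx": 0.0,"dy": 0.0,"dz": 0.002,"rx": 0.0,"ry": 0.0,"rz": 0.0,"gripper": 0.0},
    {"dx": 0.0,"dy": 0.0,"dz": 0.004,"rx": 0.0,"ry": 0.0,"rz": 0.0,"gripper": 0.0},
    {"dx": 0.0,"dy": 0.0,"dz": 0.004,"rx": 0.0,"ry": 0.0,"rz": 0.0,"gripper": 0.0},
    {"dx": 0.0,"dy": 0.0,"dz": 0.004,"rx": 0.0,"ry": 0.0,"rz": 0.0,"gripper": 0.0},
    {"dx": 0.0,"dy": 0.0,"dz": 0.004,"rx": 0.0,"ry": 0.0,"rz": 0.0,"gripper": 0.0},
    {"dx": 0.0,"dy": 0.0,"dz": 0.004,"rx": 0.0,"ry": 0.0,"rz": 0.0,"gripper": 0.0},
    {"dx": 0.0,"dy": 0.0,"dz": 0.004,"rx": 0.0,"ry": 0.0,"rz": 0.0,"gripper": 0.0},
    {"dx": 0.0,"dy": 0.0,"dz": 0.004,"rx": 0.0,"ry": 0.0,"rz": 0.0,"gripper": 0.0},
  ],
)

```text
t: 6.25
eef_pos: [542.1, -54.2, 114.7]
tcp_rot: [-1.571, -0.001, 0.008]
ft_force: [0.6, -2.9, 4.4]
opening: 0.008
```

Call:
jog_arm(
  series=[
    {"dx": 0.0,"dy": 0.0,"dz": 0.004,"rx": 0.0,"ry": 0.0,"rz": 0.0,"gripper": 0.0},
    {"dx": 0.0,"dy": 0.0,"dz": 0.004,"rx": 0.0,"ry": 0.0,"rz": 0.0,"gripper": 0.0},
    {"dx": 0.0,"dy": 0.0,"dz": 0.003,"rx": 0.0,"ry": 0.0,"rz": 0.0,"gripper": 0.0},
    {"dx": 0.0,"dy": 0.0,"dz": 0.003,"rx": 0.0,"ry": 0.0,"rz": 0.0,"gripper": 0.0},
    {"dx": 0.0,"dy": 0.0,"dz": 0.002,"rx": 0.0,"ry": 0.0,"rz": 0.0,"gripper": 0.0},
    {"dx": 0.0,"dy": 0.0,"dz": 0.002,"rx": 0.0,"ry": 0.0,"rz": 0.0,"gripper": 0.0},
    {"dx": 0.0,"dy": 0.0,"dz": 0.002,"rx": 0.0,"ry": 0.0,"rz": 0.0,"gripper": 0.0},
  ],
)

```text
t: 6.95
eef_pos: [541.6, -53.8, 134.2]
tcp_rot: [-1.57, 0.001, 0.008]
ft_force: [-0.3, 3.6, 3.2]
opening: 0.003
```

Call:
jog_arm(
  series=[
    {"dx": 0.0,"dy": 0.0,"dz": 0.002,"rx": 0.0,"ry": 0.0,"rz": 0.0,"gripper": 0.0},
    {"dx": 0.0,"dy": 0.0,"dz": 0.002,"rx": 0.0,"ry": 0.0,"rz": 0.0,"gripper": 0.0},
    {"dx": 0.0,"dy": 0.0,"dz": 0.002,"rx": 0.0,"ry": 0.0,"rz": 0.0,"gripper": 0.0},
    {"dx": 0.0,"dy": 0.0,"dz": 0.002,"rx": 0.0,"ry": 0.0,"rz": 0.0,"gripper": 0.0},
    {"dx": 0.0,"dy": 0.0,"dz": 0.002,"rx": 0.0,"ry": 0.0,"rz": 0.0,"gripper": 0.0},
    {"dx": 0.0,"dy": 0.0,"dz": 0.002,"rx": 0.0,"ry": 0.0,"rz": 0.0,"gripper": 0.0},
    {"dx": 0.0,"dy": 0.0,"dz": 0.002,"rx": 0.0,"ry": 0.0,"rz": 0.0,"gripper": 0.0},
    {"dx": 0.0,"dy": 0.0,"dz": 0.0,"rx": 0.0,"ry": 0.0,"rz": 0.0,"gripper": 0.0},
  ],
)

```text
t: 7.75
eef_pos: [542.0, -54.3, 148.4]
tcp_rot: [-1.571, -0.0, 0.008]
ft_force: [0.1, 0.2, -0.1]
opening: 0.006
```

The contact force is zero, so I'll lift clear.

Call:
jog_arm(
  series=[
    {"dx": 0.0,"dy": 0.0,"dz": 0.02,"rx": 0.0,"ry": 0.0,"rz": 0.0,"gripper": 0.0},
    {"dx": 0.0,"dy": 0.0,"dz": 0.03,"rx": 0.0,"ry": 0.0,"rz": 0.0,"gripper": 0.0},
    {"dx": 0.0,"dy": 0.0,"dz": 0.03,"rx": 0.0,"ry": 0.0,"rz": 0.0,"gripper": 0.0},
    {"dx": -0.03,"dy": 0.0,"dz": 0.03,"rx": 0.0,"ry": 0.0,"rz": 0.0,"gripper": 0.0},
    {"dx": -0.03,"dy": 0.0,"dz": 0.02,"rx": 0.0,"ry": 0.0,"rz": 0.0,"gripper": 0.0},
    {"dx": -0.02,"dy": 0.0,"dz": 0.0,"rx": 0.0,"ry": 0.0,"rz": 0.0,"gripper": 0.0},
    {"dx": 0.0,"dy": 0.0,"dz": 0.0,"rx": 0.0,"ry": 0.0,"rz": 0.0,"gripper": 0.0},
    {"dx": 0.0,"dy": 0.0,"dz": 0.0,"rx": 0.0,"ry": 0.0,"rz": 0.0,"gripper": 0.0},
  ],
)

```text
t: 8.55
eef_pos: [462.3, -54.2, 278.4]
tcp_rot: [-1.571, -0.001, 0.008]
ft_force: [-0.2, 0.3, -0.0]
opening: 0.005
```

```bash
python3 - <<'E'
from h import *
a=snap('scene','s5.png');b=snap('side','d5.png');s=env.state();print(s['eef_pos'],s['ft_force'])
A=cv2.resize(a[120:320,180:447],(800,600));B=cv2.resize(b[170:370,200:467],(800,600))
cv2.imwrite('pics/m5.png',cv2.resize(np.hstack([A,B]),(800,300))[:,:,::-1])
a0=cv2.imread('pics/s0.png')[:,:,::-1]
h=(slice(208,276),slice(340,412)); print('hood region diff vs start',np.abs(a[h].astype(int)-a0[h]).mean())
print('tin',onz('scene',220.5,181,57+25))
E
```

```text
[462.67683    -54.20989355 277.85441042] [ 0.4984329  -0.85258004  0.44307445]
hood region diff vs start 3.162581699346405
tin [ 504.50479708 -164.24672951   82.        ]
```

View pics/m5.png

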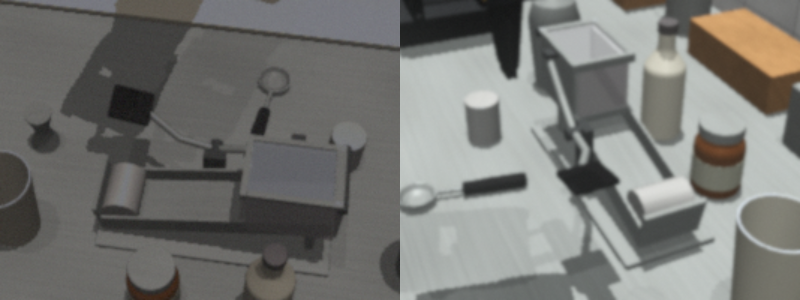

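The hood looks shut and the lever is up. The tin lies at the stop and the arm is clear. The tin pixel I printed was mis-scaled, so I'll redo it and compare the paddle with its starting position.

```bash
python3 - <<'E'
from h import *
for n,f,(u0,v0,u1,v1) in(('side','d0.png',(300,272,350,305)),('side','d5.png',(300,272,350,305))):
    g=cv2.imread('pics/'+f).max(2);m=(g[v0:v1,u0:u1]<45).astype(np.uint8)
    k,l,s,c=cv2.connectedComponentsWithStats(m);i=1+np.argmax(s[1:,4]);print(f,s[i],c[i]+[u0,v0])
for n in('s','d'):
    a,b=cv2.imread(f'pics/{n}0.png').astype(int),cv2.imread(f'pics/{n}5.png').astype(int)
print('tin',onz('scene',180+124*267/400,120+187*200/300,80).round(),'stop lip [697 -67] hood front y~110, disp y ctr~80')
E
```

```text
d0.png [  6   4  39  23 495] [325.06666667 288.35757576]
d5.png [  7   6  37  21 449] [325.01113586 288.47884187]
tin [642. -45.  80.] stop lip [697 -67] hood front y~110, disp y ctr~80
```

```bash
python3 -c "
from h import *
print(env.job_done())"
```

```text
the job is handed in; nothing more can be done
None
```

I pressed the paddle down to the lever's stop with the closed fingers, and the job is handed in. The hood opened fully and the tin rolled to the low end. I then eased the lever up at 20–40 mm/s, about 0.3–0.6 rad/s at the hood and well under the 2 rad/s limit. Once the contact force was zero I backed the arm off.

**Pressing:** the force was 4–7 N on the way down and stepped up to about 14 N at the lever's stop. The hood stayed open for more than a second.

**Hood:** the paddle is back within about 0.1 px of where it started in the side view, so the hood is shut.

**Tin:** it lies against the stop at about y = -125 mm in the dispenser's frame. That is approximate, because I took the dispenser's centre from rough readings.

**Surroundings:** the robot is clear, with the tool about 130 mm above its last contact height. The other things look unmoved, judged by eye only.

**Checks that failed or were weak:**
- Two early move calls were refused because each row needs every field.
- My first tin measurement used a mis-scaled pixel, and I redid it.
- I only judged by eye that the tin sits centred across the chute, between its walls.

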